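# Load a mortar bar into the guided compression jig and fit its platen

## Task

Load the whole mortar bar into the steel jig: seat one end against the spring plunger, press it back and set the other end down inside the low end stop, so that the bar lies flat on the jig's floor, held by the spring. Then pick up the platen by its handle and, keeping it level, lower it gently over the jig's two dowels, the big hole on the big dowel, until it rests flat on the bar, and let go. Leave the broken half bar, the ring mould and the stopwatch where they are.

Things in the scene. Friction and masses are not known exactly. Their poses are not given: they have to be found in the camera images.
- jig: Fixed dark steel jig, base slab 206 x 124 x 15 mm (x -115 to +91). x runs along its cradle, from the spring housing (x -110 to -88 mm, top 49 mm above the bench) to the low end stop; z up. Origin on the bench under the middle of the seated bar. Two side cheeks each side (|x| 33 to 51 mm, inner faces at |y| = 22 mm, 10 mm above the floor) guide the bar; between them the sides are open for fingers.
- jig_seat (a point): Point on the cradle's floor (the slab's top, 15 mm above the bench) where the middle of the seated bar's underside belongs; axes as the jig's. The end stop's face is at x = +60 mm from here, the stop is 14 mm thick, 34 mm wide and stands 14 mm above the floor. The plunger's free face is at x = -52 mm.
- plunger (a joint): Travel (m) of the spring plunger: 0 = fully out, grows as it is pressed towards -x of the jig, limit 0.016. Its flat square face is 30 x 30 mm, spanning 4 to 34 mm above the cradle's floor. Force 2 N at 0, rising 0.5 N per mm. With the bar seated against the end stop it reads about 0.008. Its friction can hold a bar a few mm above the floor until it is pressed down.
- big_dowel_tip (a point): Tip of the big dowel, 16 mm diameter, bullet-nosed over its last 11 mm, upright; the tip is 65 mm above the cradle's floor (80 mm above the bench); at x +62, y +42 mm in the jig's frame.
- small_dowel_tip (a point): Tip of the small dowel, 10 mm diameter, otherwise the same; at x -62, y -42 mm in the jig's frame.
- mortar_bar: The whole mortar bar: grey concrete, 120 x 40 x 40 mm, about 0.42 kg, loose on the bench. Origin at the middle of its underside, x along its length, z up. Either end may go to the spring.
- bar_centre (a point): Centre of the mortar bar, 20 mm above its underside.
- platen: Aluminium plate 156 (x) x 112 (y) x 8 mm, 0.45 kg, loose on the bench, handle up. Origin at the middle of its underside, z up; centre of mass on z. Steel bar handle along x in the middle: 84 mm long, 14 mm thick, 30 to 46 mm above the underside, on posts at x = +-36 mm (62 mm free between). On the seated bar its underside is 40 mm above the cradle's floor.
- handle (a point): Middle of the platen's handle bar, 38 mm above the underside; axes as the platen's (fingers close along y).
- big_hole (a point): Centre, at the underside, of the platen's big hole, 17.6 mm diameter, at x +62, y +42 mm in the platen's frame.
- small_hole (a point): Centre, at the underside, of the platen's small hole, 11.6 mm diameter, at x -62, y -42 mm in the platen's frame.
- half_bar: Bystander: broken half of another mortar bar, 70 x 40 x 40 mm, loose. Origin at the middle of its underside, x along its length.
- ring_mould: Bystander: steel ring mould, 75 mm diameter, 40 mm high, loose. Origin at the middle of its underside.
- timer: Bystander: black stopwatch, 65 x 58 x 15 mm, loose. Origin at the middle of its underside.
- needle_stand: Fixed obstacle: upright needle apparatus, base 146 x 98 mm, 350 mm high. Origin at the middle of its underside.
- retort_stand: Fixed obstacle: small stand, base 100 (x) x 75 (y) mm, rod 202 mm high at x +20, y -35 mm, with a level arm at 110 mm height reaching to y +72 mm. Origin on the bench, 35 mm to the +y side of the base's middle.

How it is judged:
On the way:
1. the mortar bar lies flat in the cradle, held between the pressed plunger and the end stop (x of bar_centre in the frame of jig_seat between -0.003 and 0.003 m and y of bar_centre in the frame of jig_seat between -0.004 and 0.004 m and z of bar_centre in the frame of jig_seat between 0.017 and 0.0225 m and angle between the x axis of mortar_bar and the x axis of jig, either way round below 0.06 rad and value of joint plunger between 0.005 and 0.011 m and linear speed of mortar_bar below 0.02 m/s), for 0.2 s.
At the end, for the whole second after the job is handed in: Bar at rest on the cradle's floor, within 3 mm along and 4 mm across of the seat, square within 0.06 rad, plunger pressed in 5 to 11 mm; platen at rest over both dowels, holes within 3 mm of their own dowels (big on big), underside 37 to 42.5 mm above the floor, tilted under 0.03 rad (all of step 1 and horizontal distance between big_hole and big_dowel_tip below 0.003 m and horizontal distance between small_hole and small_dowel_tip below 0.003 m and z of platen in the frame of jig_seat between 0.037 and 0.0425 m and angle between platen's own z axis and vertical below 0.03 rad and linear speed of platen below 0.02 m/s and angular speed of platen below 0.1 rad/s); the robot touches nothing.
It fails at once if the platen is tipped by more than 0.26 rad (15 degrees) (angle between platen's own z axis and vertical above 0.26 rad).
It fails at once if the platen is forced: it presses on the jig or on the bar with more than 45 N (contact force between platen and jig above 45 N or contact force between platen and mortar_bar above 45 N).
It fails at once if the half bar, ring mould or stopwatch is moved by more than 20 mm (distance of any of half_bar, ring_mould, timer from where it was at the start of the episode above 0.02 m).
It also fails if it takes over 67 s, if anything falls off the work surface, if the arm or the gripper's body presses on something with over 40 N, if the wrist force passes 120 N, or if a joint passes its speed limit or range.

## Robot

A 6-joint arm with a two-finger parallel gripper is mounted at the origin on the work surface; the furniture and walls round the work are solid. World frame = base frame: x ahead of the robot, y to its left, z up, the work surface at z = 0. Lengths are in m, angles in rad, forces in N, time in s.
With the tool pointing down it reaches from about 0.3 to 1 m from the base axis. Payload 5.1 kg.
Tool frame: the origin (TCP) lies between the finger pads; the fingertips stand 11 mm ahead of it and the grasp point (between the pads) lies 8 mm behind it; z points along the fingers, y is the line along which they close (so a half turn about z gives the same grasp; the last joint's range is limited). The gripper opens to 95 mm and grips with 3 to 60 N. Pads are 20 mm wide; open, the fingers measure 119 mm over their backs; the gripper's body (75 mm by 180 mm) begins 59 mm behind the grasp point.
Start: joints at [1.172, 0.124, 1.65, -0, 1.367, -0.083], TCP at [0.202, 0.618, 0.226] pointing down, gripper open.
Joint ranges: [-2.61, 2.61], [-1.02, 2.33], [0.03, 2.71], [-1.35, 4.49], [0.32, 2.68], [-2.91, 2.91]. Speed limits (rad/s): [2.57, 2.57, 3.14, 3.14, 3.14, 3.14].

## Interface

Orientations are given as a 3x3 rotation matrix whose columns are the frame's x, y, z axes.
In Python, from rig import robot gives the robot as it stands. The module is installed in compiled form; this text tells all that it offers.
- The arm moves only by the tool step_arm, never from a script. Its argument "rows" is a list of rows, each a list of 3 entries, a list of its own where there are three numbers: the shift along the tool's x, y, z in m, then the turn, a rotation vector about the tool's x, y, z in degrees, then the finger opening in m, from 0 to 0.0951. In form: [[[tx, ty, tz], [ax, ay, az], claw], ...]. A call has 1 to 10 rows; each row is the pose to reach, as a shift and turn from the pose commanded when the call began, along the tool's axes at that moment; what a row does not reach only later rows make up. A row lasts 1/12 s, in which the tool goes at most 41.7 mm and 7.16 degrees, less where a joint would pass 70% of its speed; a pose out of reach is approached as far as the arm can. A call with a gripper value outside its range is refused whole. The fingers move at their own pace and stop on an object; "force" is the grip in N (left out, the last holds). Time passes only in rows, so rows that repeat a pose let the fingers close. It gives the time, the measured TCP pose, the force, the opening and the grip force at its end, in the units of the state.
- robot.get_obs(): the state, without advancing time (a new reading comes with each control period).
- robot.camera(name): name is "scene" or "side" or "wrist"; returns a dict with "color" (384x512x3 uint8, red, green, blue), "fx", "fy", "cx", "cy" (pixels), "position" and "attitude" of the camera in the world. Camera axes: x right, y up, looking along -z (the intrinsics and any distortion apply to the point x, -y, -z); pixel columns grow to the right and rows downward; lengths in m; the calibration is good to about 2 mm. A picture is of the moment at which its call begins. There is no depth.
- robot.finish_job(): hands the job in; it is judged then, once.
The state is a dict: "time_s": time; "joint_positions": joint angles; "dq": joint speeds; "effort": joint torques, N m; "position": TCP position; "tool_rot": TCP orientation; "wrist_force": force on the tool from outside, world axes, zero at the start; "torque": the same for the moment, N m; "width": finger opening in m; "grip_force": force on a finger pad.
Only numpy, scipy, OpenCV 4.12 (cv2) and the standard library are available. Lean on these libraries where they do the work, as an engineer would, in place of code of your own. Each camera call takes 0.05 s, during which the arm holds its last target. There are 200 camera calls.

## Working session

There is one attempt and no reset: what is moved stays moved. The work goes in short steps, Python scripts to look and compute and a tool call to move; the robot and the scene stay as the last step left them, time stands still between calls to the robot, and variables do not carry over. Pictures are saved under pics/ and viewed, at most 10 in all, crops included, and the job is handed in when it is done.

Besides the shell and the picture viewer there is one more tool, called after "Request:" as name([rows], argument=value, ...), one row to a line, values as JSON. step_arm: Moves the arm, as the interface text tells. Its arguments: {"type":"object","properties":{"rows":{"type":"array","items":{"type":"array"}},"force":{"type":"number"}},"required":["rows"]}

```bash
mkdir -p pics; cat > h.py <<'E'
import numpy as np, cv2, json
from rig import robot
def snap(n,f):
    c=robot.camera(n); cv2.imwrite('pics/'+f+'.png',cv2.cvtColor(c['color'],cv2.COLOR_RGB2BGR))
    d={k:(np.array(v).tolist() if not isinstance(v,str) else v) for k,v in c.items() if k!='color'}
    json.dump(d,open('pics/'+f+'.json','w')); return c
def ray(d,u,v):
    R=np.array(d['attitude'],float); 
    K=np.array([[d['fx'],0,d['cx']],[0,d['fy'],d['cy']],[0,0,1.]])
    p=np.linalg.solve(K,[u,v,1]); return np.array(d['position']),R@np.array([p[0],-p[1],-p[2]])
def at(f,u,v,z):
    d=json.load(open('pics/'+f+'.json')); o,r=ray(d,u,v); return o+r*(z-o[2])/r[2]
def px(f,P):
    d=json.load(open('pics/'+f+'.json')); q=np.array(d['attitude'],float).T@(np.array(P)-d['position'])
    return d['cx']+d['fx']*q[0]/-q[2], d['cy']-d['fy']*q[1]/-q[2]
E
python3 - <<'E'
from h import *
a=snap('scene','s0');b=snap('side','d0');c=snap('wrist','w0')
for x in(a,b,c): print({k:v for k,v in x.items() if k!='color'})
A=[cv2.imread(f'pics/{n}.png') for n in('s0','d0')]
cv2.imwrite('pics/s0b.png',cv2.resize(A[0],(800,600),interpolation=cv2.INTER_CUBIC))
cv2.imwrite('pics/d0b.png',cv2.resize(A[1],(800,600),interpolation=cv2.INTER_CUBIC))
E
```

```text
{'fx': 460.7250352548286, 'fy': 460.7250352548286, 'cx': 252.2334676708791, 'cy': 190.42408024345943, 'position': array([-0.23429668,  0.57777629,  0.60561057]), 'attitude': array([[-0.53372231,  0.4225693 , -0.73251326],
       [-0.84562677, -0.25903134,  0.46670989],
       [ 0.00747338,  0.86852631,  0.49558672]])}
{'fx': 381.6757666912562, 'fy': 381.6757666912562, 'cx': 253.71583584364242, 'cy': 194.92345268225162, 'position': array([0.48341262, 0.90506647, 0.65298403]), 'attitude': array([[-0.9940019 ,  0.07725846, -0.07740385],
       [-0.10770854, -0.56894338,  0.81529277],
       [ 0.01894986,  0.81873962,  0.57385219]])}
{'fx': 334.948382109696, 'fy': 334.948382109696, 'cx': 254.4071612452602, 'cy': 193.2711701741899, 'position': array([0.13999046, 0.63705391, 0.38386121]), 'attitude': array([[ 3.10545353e-01, -9.24584809e-01, -2.20690992e-01],
       [ 9.50558406e-01,  3.01925946e-01,  7.26597512e-02],
       [-5.47765724e-04, -2.32343825e-01,  9.72633562e-01]])}
```

View pics/s0b.png

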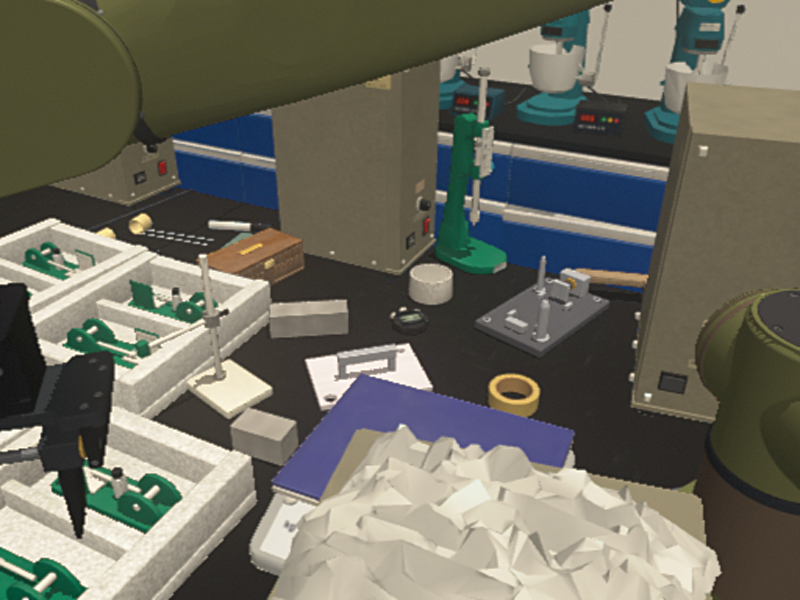

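View pics/d0b.png

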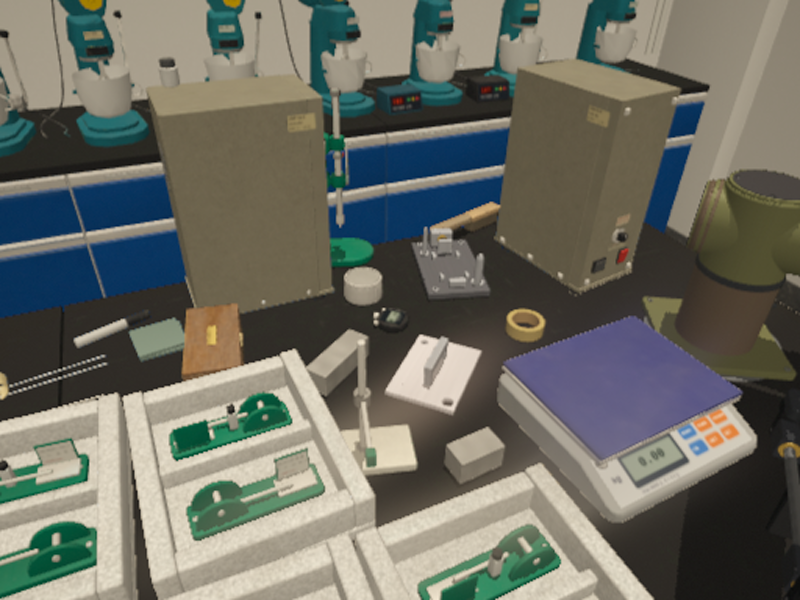

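```bash
python3 - <<'E'
from h import *
a=cv2.imread('pics/d0.png')[145:265,190:320]; cv2.imwrite('pics/d0c.png',cv2.resize(a,None,fx=5,fy=5,interpolation=cv2.INTER_CUBIC))
a=cv2.imread('pics/s0.png')[160:265,170:395]; cv2.imwrite('pics/s0c.png',cv2.resize(a,None,fx=3.5,fy=3.5,interpolation=cv2.INTER_CUBIC))
E
```

```text
(no output)
```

View pics/d0c.png

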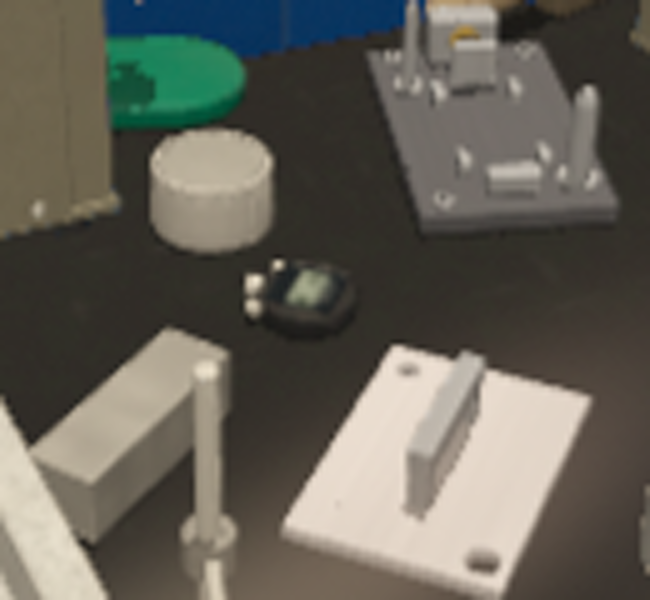

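View pics/s0c.png

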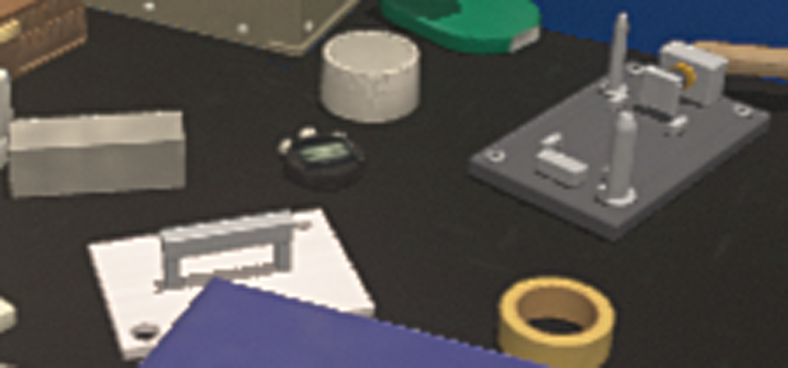

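```bash
cat > fit.py <<'E'
from h import *
from scipy.optimize import least_squares
S=lambda u,v:('s0',170+u/3.5,160+v/3.5)
D=lambda u,v:('d0',190+u/5,145+v/5)
D8=lambda u,v:('d0',u*.64,v*.64); S8=lambda u,v:('s0',u*.64,v*.64)
def T(p,P):
    c,s=np.cos(p[2]),np.sin(p[2]); P=np.array(P)/1000
    return np.array([p[0]+c*P[0]-s*P[1],p[1]+s*P[0]+c*P[1],P[2]])
def fit(obs,p0):
    f=lambda p:np.concatenate([np.subtract(px(o[0],T(p,P)),o[1:]) for P,o in obs])
    r=least_squares(f,p0,loss='soft_l1'); print(np.round(r.x,4),'deg',round(np.degrees(r.x[2]),1),np.round(r.fun.reshape(-1,2),1).tolist()); return r.x
def tri(*os):
    A=[];b=[]
    for o in os:
        d=json.load(open('pics/'+o[0]+'.json'));c,r=ray(d,*o[1:]);r/=np.linalg.norm(r);M=np.eye(3)-np.outer(r,r);A.append(M);b.append(M@c)
    return np.linalg.solve(sum(A),sum(b)).round(3)
if __name__=='__main__':
    print('jig');fit([((91,-62,15),D(422,218)),((91,62,15),D(617,205)),((-115,-62,15),D(368,52)),((-115,62,15),D(540,40)),((62,42,80),D(587,87)),((-62,-42,80),D(413,3)),
     ((91,62,15),S(612,232)),((91,-62,15),S(468,163)),((-115,62,15),S(769,115)),((62,42,80),S(626,113)),((-62,-42,80),S(623,14))],[.4,.3,1.57])
    print('platen');fit([((62,42,8),D(485,560)),((-62,-42,8),D(408,370)),((-78,-56,8),D(395,345)),((78,-56,8),D(283,527)),((-78,56,8),D(592,398)),((78,56,8),D(500,590)),
     ((78,-56,8),S(88,243)),((-78,-56,8),S(325,208)),((78,56,8),S(128,350)),((62,42,8),S(145,330))],[.4,.4,2.])
    print('bar');fit([((60,20,40),D(170,328)),((60,-20,40),D(230,352)),((-60,20,40),D(33,455)),((-60,-20,40),D(95,480)),
     ((60,-20,40),S(185,140)),((60,-20,0),S(183,187)),((-60,-20,40),S(10,148)),((-60,-20,0),S(10,195)),((60,20,40),S(183,112))],[.5,.4,-2.])
    print('rod',tri(D8(362,343),S8(205,256)),'clamp',tri(D8(362,395),S8(214,318)),'arm end',tri(D8(370,460),S8(150,343)))
    print('ring',at('d0',*D(212,160)[1:],.04),'timer',at('d0',*D(310,290)[1:],.015),'half',at('d0',*D8(475,440)[1:],.04), 'box base',at('d0',*D8(498,240)[1:],0),at('d0',*D8(580,290)[1:],0),'lbox',at('d0',*D8(330,295)[1:],0),'needlebase',at('d0',*D(245,85)[1:],0.01),'needle top',tri(D8(337,92),S8(484,70)))
    print('boxtops',tri(D8(580,132),S8(690,88)),tri(D8(322,98),S8(440,60)))
E
python3 fit.py; python3 -c "
from h import *
o=robot.get_obs();print(o['time_s'],o['position'],o['tool_rot'],o['wrist_force'])"
```

```text
jig
[ 0.4742 -0.1478  1.8223] deg 104.4 [[0.1, -0.3], [1.2, -0.4], [-0.4, -0.5], [0.5, -0.0], [0.5, 0.2], [0.1, -0.8], [0.6, -1.2], [-1.1, -1.2], [0.4, -0.1], [-0.7, 0.6], [-0.9, 0.2]]
platen
[0.4869 0.1626 1.2887] deg 73.8 [[-0.1, -0.5], [0.2, -0.8], [0.0, -0.4], [0.1, -1.0], [-0.1, -0.6], [0.4, -0.5], [0.4, 0.7], [-1.7, 0.6], [-1.6, -0.0], [-0.2, 0.4]]
bar
[ 0.6438  0.1756 -2.0077] deg -115.0 [[0.1, -0.8], [0.7, -0.6], [-0.9, -1.0], [-0.0, -0.0], [-0.2, -0.2], [0.7, 0.5], [-1.0, 0.5], [0.3, 1.3], [-0.8, -0.4]]
rod [0.578 0.344 0.199] clamp [0.579 0.342 0.108] arm end [0.556 0.437 0.107]
ring [ 0.63943444 -0.05017551  0.04      ] timer [0.56999056 0.03886243 0.015     ] half [0.42586361 0.33822756 0.04      ] box base [ 0.37025708 -0.30779123  0.        ] [ 0.21332262 -0.12244714  0.        ] lbox [ 0.70311425 -0.03749416  0.        ] needlebase [ 0.63956966 -0.19245709  0.01      ] needle top [ 0.705 -0.191  0.346]
boxtops [ 0.275 -0.117  0.369] [ 0.715 -0.107  0.363]
0.15 [0.20170956 0.61740665 0.22468855] [[-9.50559269e-01  3.10542589e-01 -6.12999589e-04]
 [ 3.10543169e-01  9.50558131e-01 -1.47639518e-03]
 [ 1.24208162e-04 -1.59376396e-03 -9.99998722e-01]] [-0.20986389  0.03706629  0.01513527]
```

Request:
step_arm([
  [[-0.02,-0.01,-0.04],[0,0,7],0.09],
  [[-0.05,-0.03,-0.07],[0,0,14],0.09],
  [[-0.557,-0.282,-0.07],[0,0,96.9],0.09],
  [[-0.557,-0.282,-0.07],[0,0,96.9],0.09],
  [[-0.557,-0.282,-0.07],[0,0,96.9],0.09],
  [[-0.557,-0.282,-0.07],[0,0,96.9],0.09],
  [[-0.557,-0.282,-0.07],[0,0,96.9],0.09],
  [[-0.557,-0.282,-0.07],[0,0,96.9],0.09],
  [[-0.557,-0.282,-0.07],[0,0,96.9],0.09],
  [[-0.557,-0.282,-0.07],[0,0,96.9],0.09],
])

```text
time_s: 0.98
position: [0.4741, 0.3433, 0.2929]
tool_rot: [[-0.005, 1.0, -0.0], [1.0, 0.005, -0.0], [-0.0, -0.0, -1.0]]
wrist_force: [0.8, 1.1, -0.1]
width: 0.0901
grip_force: 0.0
```

Request:
step_arm([
  [[-0.08,0.085,0],[0,0,14],0.09],
  [[-0.168,0.168,0.05],[0,0,25.3],0.09],
  [[-0.168,0.168,0.09],[0,0,25.3],0.09],
  [[-0.168,0.168,0.09],[0,0,25.3],0.09],
  [[-0.168,0.168,0.09],[0,0,25.3],0.09],
  [[-0.168,0.168,0.09],[0,0,25.3],0.09],
  [[-0.168,0.168,0.09],[0,0,25.3],0.09],
])

```text
time_s: 1.57
position: [0.6437, 0.1742, 0.1978]
tool_rot: [[0.422, 0.907, -0.006], [0.907, -0.422, -0.003], [-0.005, -0.004, -1.0]]
wrist_force: [-1.3, 0.1, -0.4]
width: 0.0902
grip_force: 0.0
```

```bash
python3 - <<'E'
from h import *
snap('wrist','w1'); a=cv2.imread('pics/w1.png'); cv2.imwrite('pics/w1b.png',cv2.resize(a,(800,600),interpolation=cv2.INTER_CUBIC))
o=robot.get_obs();print(o['position'],o['tool_rot'])
p=[.6438,.1756,-2.0077]
from fit import T
for P in [(60,20,40),(60,-20,40),(-60,20,40),(-60,-20,40)]: print(P,np.array(px('w1',T(p,P)))/.64)
E
```

```text
[0.64327695 0.17519187 0.19847174] [[ 0.4216057   0.9067588  -0.00609213]
 [ 0.90676836 -0.42162406 -0.00207139]
 [-0.00444684 -0.00465084 -0.9999793 ]]
(60, 20, 40) [428.44820941 372.36007589]
(60, -20, 40) [366.36284438 372.15675599]
(-60, 20, 40) [431.61793408 181.16773759]
(-60, -20, 40) [363.81460881 181.05421698]
```

View pics/w1b.png

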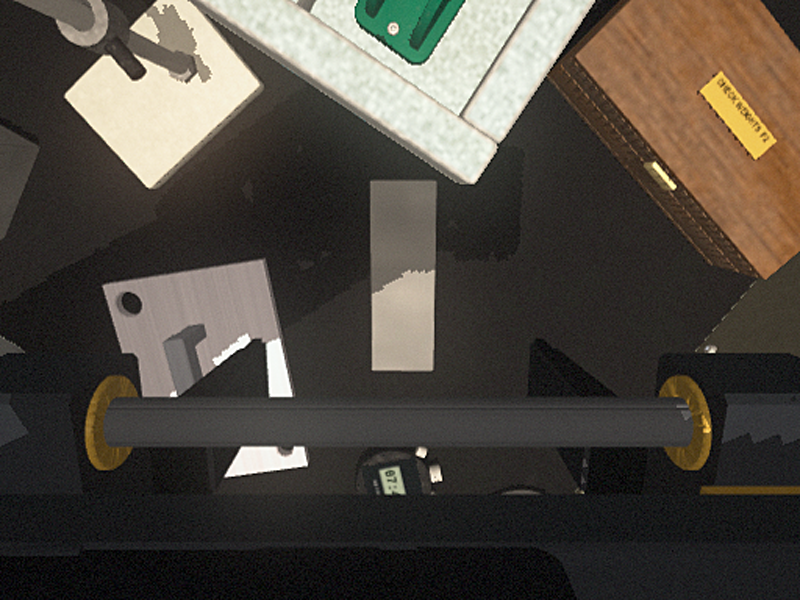

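Request:
step_arm([
  [[0,0.002,0.03],[0,0,0],0.06],
  [[0,0.003,0.07],[0,0,0],0.06],
  [[0,0.003,0.11],[0,0,0],0.06],
  [[0,0.003,0.14],[0,0,0],0.06],
  [[0,0.003,0.165],[0,0,0],0.06],
  [[0,0.003,0.175],[0,0,0],0.06],
  [[0,0.003,0.18],[0,0,0],0.06],
  [[0,0.003,0.18],[0,0,0],0.06],
])

```text
time_s: 2.28
position: [0.6454, 0.1784, 0.0233]
tool_rot: [[0.417, 0.909, -0.0], [0.909, -0.417, 0.0], [-0.0, -0.0, -1.0]]
wrist_force: [0.2, -0.6, 0.5]
width: 0.06
grip_force: 0.0
```

Request:
step_arm([
  [[0,0,0],[0,0,0],0.03],
  [[0,0,0],[0,0,0],0.03],
  [[0,0,0],[0,0,0],0.03],
  [[0,0,0],[0,0,0],0.03],
  [[0,0,0],[0,0,0],0.03],
  [[0,0,0],[0,0,0],0.03],
], force=40)

```text
time_s: 2.78
position: [0.6473, 0.1778, 0.0253]
tool_rot: [[0.418, 0.908, 0.004], [0.908, -0.418, 0.001], [0.002, 0.003, -1.0]]
wrist_force: [1.2, -1.3, 5.6]
width: 0.0397
grip_force: 40.0
```

```bash
python3 - <<'E'
from h import *
o=robot.get_obs();print(o['time_s'],o['position'],o['tool_rot'],o['wrist_force'],o['width'],o['grip_force'])
E
```

```text
2.7833 [0.64726451 0.17782603 0.02526163] [[ 4.17881370e-01  9.08494443e-01  3.60665766e-03]
 [ 9.08499145e-01 -4.17886180e-01  6.66865782e-04]
 [ 2.11301625e-03  2.99797461e-03 -9.99993274e-01]] [ 1.23228522 -1.34831774  5.63959281] 0.039677811813641065 39.99359607696533
```

Request:
step_arm([
  [[0,0,0],[0,0,0],0.06],
  [[0,0,0],[0,0,0],0.06],
  [[0,0,0.003],[0,0,0],0.06],
  [[0,0,0.003],[0,0,0],0.06],
  [[0,0,0.003],[0,0,0],0.06],
])

```text
time_s: 3.2
position: [0.6448, 0.1775, 0.019]
tool_rot: [[0.418, 0.909, -0.002], [0.909, -0.418, -0.0], [-0.001, -0.002, -1.0]]
wrist_force: [-0.2, 0.2, -0.4]
width: 0.0595
grip_force: 0.0
```

```bash
python3 - <<'E'
from h import *
o=robot.get_obs();print(o['time_s'],o['position'],o['tool_rot'],o['wrist_force'],o['width'],o['grip_force'])
E
```

```text
3.2 [0.64481474 0.17749294 0.01903522] [[ 4.17679493e-01  9.08592412e-01 -1.91589488e-03]
 [ 9.08593731e-01 -4.17680860e-01 -3.60724325e-04]
 [-1.12798401e-03 -1.59010292e-03 -9.99998100e-01]] [-0.15331719  0.24697592 -0.42129132] 0.05952034584702597 0.0
```

Request:
step_arm([
  [[0,0,0],[0,0,0],0.03],
  [[0,0,0],[0,0,0],0.03],
  [[0,0,0],[0,0,0],0.03],
  [[0,0,0],[0,0,0],0.03],
  [[0,0,0],[0,0,0],0.03],
  [[0,0,0],[0,0,0],0.03],
], force=40)

```text
time_s: 3.7
position: [0.6459, 0.1776, 0.0202]
tool_rot: [[0.418, 0.909, 0.001], [0.909, -0.418, 0.0], [0.0, 0.001, -1.0]]
wrist_force: [1.1, -0.4, -0.7]
width: 0.0402
grip_force: 40.0
```

Request:
step_arm([
  [[0,0,-0.01],[0,0,0],0.03],
  [[0,0,-0.04],[0,0,0],0.03],
  [[0,0,-0.08],[0,0,0],0.03],
  [[0,0,-0.11],[0,0,0],0.03],
  [[0,0,-0.14],[0,0,0],0.03],
  [[0,0,-0.14],[0,0,0],0.03],
  [[0,0,-0.14],[0,0,0],0.03],
])

```text
time_s: 4.28
position: [0.6467, 0.1779, 0.1628]
tool_rot: [[0.418, 0.909, 0.004], [0.909, -0.418, 0.001], [0.003, 0.003, -1.0]]
wrist_force: [-0.3, -0.4, -4.5]
width: 0.0399
grip_force: 40.0
```

Request:
step_arm([
  [[-0.04,-0.002,-0.005],[0,0,-5],0.03],
  [[-0.1,-0.005,-0.005],[0,0,-12],0.03],
  [[-0.18,-0.01,-0.005],[0,0,-20],0.03],
  [[-0.25,-0.014,-0.005],[0,0,-27],0.03],
  [[-0.31,-0.017,-0.005],[0,0,-33],0.03],
  [[-0.35,-0.02,-0.005],[0,0,-37],0.03],
  [[-0.368,-0.021,-0.005],[0,0,-39.1],0.03],
  [[-0.368,-0.021,-0.005],[0,0,-39.1],0.03],
  [[-0.368,-0.021,-0.005],[0,0,-39.1],0.03],
  [[-0.368,-0.021,-0.005],[0,0,-39.1],0.03],
])

```text
time_s: 5.12
position: [0.4681, -0.1521, 0.1618]
tool_rot: [[-0.243, 0.97, -0.007], [0.97, 0.243, -0.001], [0.001, -0.007, -1.0]]
wrist_force: [-0.1, -0.7, -3.8]
width: 0.0397
grip_force: 40.0
```

```bash
python3 - <<'E'
from h import *
snap('wrist','w2'); a=cv2.imread('pics/w2.png'); cv2.imwrite('pics/w2b.png',cv2.resize(a,(800,600),interpolation=cv2.INTER_CUBIC))
o=robot.get_obs();print(o['time_s'],o['position'],o['tool_rot'],o['wrist_force'])
R=np.array(o['tool_rot']);d=json.load(open('pics/w2.json'));print('cam in tool',R.T@(np.array(d['position'])-o['position']))
p=[.4742,-.1478,1.8223]
from fit import T
for P in [(91,-62,15),(91,62,15),(62,42,80),(-62,-42,80),(60,17,29),(60,-17,29),(-110,0,49)]: print(P,np.array(px('w2',T(p,P)))/.64)
E
```

```text
5.1667 [ 0.46951771 -0.14984712  0.16192392] [[-0.24329671  0.96993759 -0.00527147]
 [ 0.96994682  0.24330945  0.00191804]
 [ 0.00314298 -0.0046464  -0.99998427]] [ 0.46149117  1.21471053 -3.12909726]
cam in tool [ 0.06274236 -0.00175614 -0.15899309]
(91, -62, 15) [522.91452129 122.45537391]
(91, 62, 15) [299.86646383 124.05130252]
(62, 42, 80) [320.2652664  177.17668316]
(-62, -42, 80) [497.33780166 430.08837621]
(60, 17, 29) [380.42505061 180.80468486]
(60, -17, 29) [442.975708   180.41233447]
(-110, 0, 49) [412.32814764 480.95099513]
```

View pics/w2b.png

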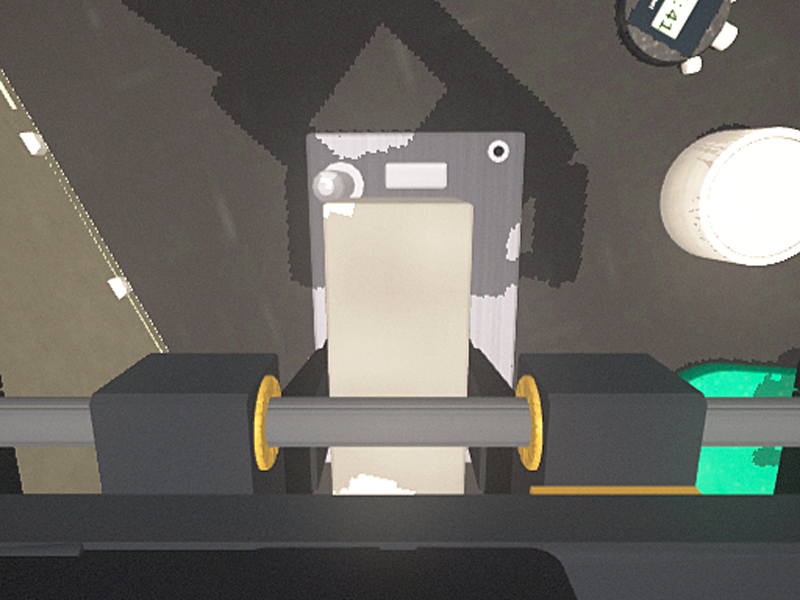

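Request:
step_arm([
  [[0,0,0],[0,0,0],0.03],
  [[0,0,0],[0,0,0],0.03],
  [[0,0,0],[0,0,0],0.03],
  [[0,0,0],[0,0,0],0.03],
  [[0,0,0],[0,0,0],0.03],
  [[0,0,0],[0,0,0],0.03],
])

```text
time_s: 5.67
position: [0.4732, -0.1473, 0.1651]
tool_rot: [[-0.25, 0.968, -0.0], [0.968, 0.25, 0.0], [0.0, -0.0, -1.0]]
wrist_force: [-0.3, -0.4, -3.6]
width: 0.0398
grip_force: 40.0
```

```bash
python3 - <<'E'
from h import *
o=robot.get_obs();print(o['time_s'],o['position'],o['tool_rot'])
snap('wrist','w3'); 
o=robot.get_obs();print(o['time_s'],o['position'],np.round(o['tool_rot'],4).tolist())
d=json.load(open('pics/w3.json'));R=np.array(o['tool_rot']);print('cam in tool',R.T@(np.array(d['position'])-o['position']))
a=cv2.imread('pics/w3.png')[75:155,180:350]; cv2.imwrite('pics/w3c.png',cv2.resize(a,None,fx=4.7,fy=4.7,interpolation=cv2.INTER_CUBIC))
E
```

```text
5.6667 [ 0.47318015 -0.14725143  0.16507661] [[-2.50352848e-01  9.68154655e-01 -1.26867086e-04]
 [ 9.68154660e-01  2.50352855e-01  4.25212657e-05]
 [ 7.29286986e-05 -1.12181641e-04 -9.99999991e-01]]
5.7167 [ 0.47313527 -0.14740896  0.16514311] [[-0.25, 0.9682, -0.0001], [0.9682, 0.25, 0.0], [0.0, -0.0001, -1.0]]
cam in tool [ 6.44475460e-02 -1.04162029e-04 -1.59257892e-01]
```

View pics/w3c.png

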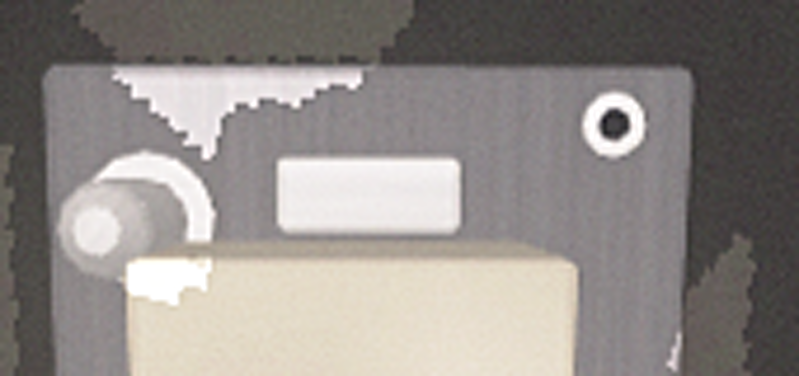

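```bash
cat > w.py <<'E'
from h import *
def tool(f,u,v,z,o,s=.98):
    d=json.load(open('pics/'+f+'.json')); d['fx']*=s;d['fy']*=s
    c,r=ray(d,u,v); P=c+r*(z-c[2])/r[2]; return (np.array(o['tool_rot']).T@(P-o['position'])).round(4)
E
python3 - <<'E'
from w import *
o=robot.get_obs()
C=lambda u,v:(180+u/4.7,75+v/4.7)
for s in(1,.98):
  print(s,[tool('w3',*C(u,v),z,o,s).tolist() for u,v,z in [(127,258,.185),(578,258,.185),(277,234,.029),(461,234,.029),(277,157,.029),(461,157,.029),(44,67,.015),(692,68,.015),(97,231,.08)]])
E
```

```text
1 [[0.0579, -0.0195, -0.0199], [0.0579, 0.0198, -0.0199], [0.055, -0.0135, 0.1361], [0.055, 0.0204, 0.1361], [0.0687, -0.0133, 0.1361], [0.0687, 0.0202, 0.1361], [0.0853, -0.0576, 0.1501], [0.0852, 0.0643, 0.1501], [0.057, -0.0385, 0.0851]]
0.98 [[0.0584, -0.0199, -0.0199], [0.0585, 0.0202, -0.0199], [0.0562, -0.0137, 0.1361], [0.0562, 0.0208, 0.1361], [0.0701, -0.0136, 0.1361], [0.0701, 0.0205, 0.1361], [0.0871, -0.0587, 0.1501], [0.087, 0.0655, 0.1501], [0.058, -0.0393, 0.0851]]
```

Request:
step_arm([
  [[0.0085,0.003,0.02],[0,0,0],0.03],
  [[0.0085,0.003,0.05],[0,0,0],0.03],
  [[0.0085,0.003,0.08],[0,0,0],0.03],
  [[0.0085,0.003,0.1],[0,0,0],0.03],
  [[0.0085,0.003,0.109],[0,0,0],0.03],
  [[0.0085,0.003,0.109],[0,0,0],0.03],
  [[0.0085,0.003,0.109],[0,0,0],0.03],
  [[0.0085,0.003,0.109],[0,0,0],0.03],
  [[0.0085,0.003,0.109],[0,0,0],0.03],
])

```text
time_s: 6.47
position: [0.4753, -0.1396, 0.0583]
tool_rot: [[-0.249, 0.969, 0.004], [0.969, 0.249, -0.002], [-0.002, 0.003, -1.0]]
wrist_force: [-0.0, -0.2, -4.1]
width: 0.0396
grip_force: 40.0
```

```bash
python3 - <<'E'
from h import *
o=robot.get_obs();print(o['time_s'],o['position'],np.round(o['tool_rot'],4).tolist(),o['wrist_force'])
snap('wrist','w4'); snap('side','d4')
a=cv2.imread('pics/w4.png')[60:160,180:350]; a=cv2.resize(a,None,fx=4.7,fy=4.7,interpolation=cv2.INTER_CUBIC)
cv2.imwrite('pics/w4c.png',a)
E
```

```text
6.4667 [ 0.47526154 -0.13964153  0.05831412] [[-0.2489, 0.9685, 0.0036], [0.9685, 0.2489, -0.0015], [-0.0024, 0.0031, -1.0]] [-0.01974548 -0.15120253 -4.13842002]
```

View pics/w4c.png

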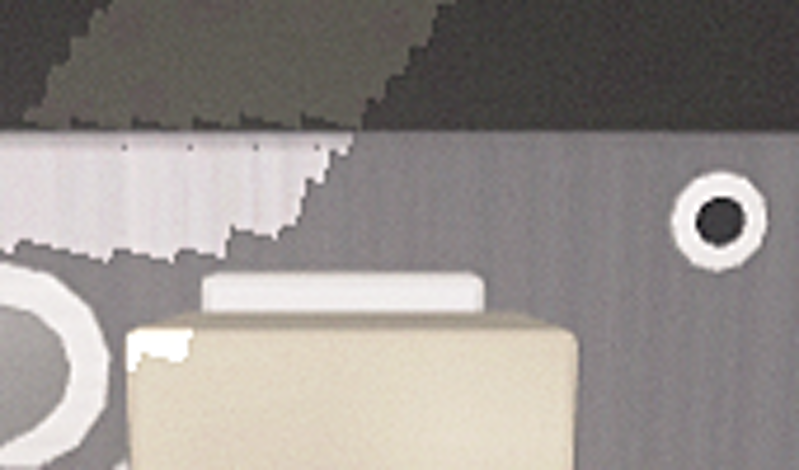

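Request:
step_arm([
  [[0,0,0],[0,0,0],0.03],
  [[0,0,0],[0,0,0],0.03],
  [[0,0,0],[0,0,0],0.03],
  [[0,0,0],[0,0,0],0.03],
  [[0,0,0],[0,0,0],0.03],
  [[0,0,0],[0,0,0],0.03],
])

```text
time_s: 7.07
position: [0.4736, -0.139, 0.0561]
tool_rot: [[-0.249, 0.969, -0.0], [0.969, 0.249, 0.0], [0.0, -0.0, -1.0]]
wrist_force: [0.3, -0.4, -3.5]
width: 0.0398
grip_force: 40.0
```

```bash
python3 - <<'E'
from h import *
o=robot.get_obs();print(o['time_s'],o['position'],np.round(o['tool_rot'],4).tolist(),o['wrist_force'])
snap('wrist','w5')
a=cv2.imread('pics/w5.png',0)
print('stop row',a[119,215:295].tolist()); print('bar row',a[140,200:310:1].tolist()); print('col',a[110:140,260].tolist())
o=robot.get_obs();print(o['position'])
E
```

```text
7.0667 [ 0.4735962  -0.13895313  0.05606777] [[-0.2489, 0.9685, -0.0001], [0.9685, 0.2489, 0.0001], [0.0001, -0.0001, -1.0]] [ 0.31744353 -0.35761793 -3.53768009]
stop row [141, 133, 140, 141, 140, 135, 136, 139, 136, 142, 134, 134, 131, 135, 140, 142, 142, 142, 140, 143, 142, 143, 138, 141, 141, 144, 144, 144, 139, 141, 139, 142, 143, 142, 137, 147, 141, 145, 142, 140, 136, 137, 139, 142, 143, 140, 137, 139, 137, 142, 142, 141, 137, 143, 141, 139, 136, 141, 139, 141, 136, 139, 144, 137, 142, 138, 143, 132, 133, 126, 127, 131, 132, 134, 133, 133, 134, 132, 131, 127]
bar row [238, 236, 237, 242, 241, 185, 121, 205, 202, 212, 218, 214, 214, 216, 217, 217, 216, 216, 215, 214, 214, 216, 212, 217, 216, 218, 214, 215, 215, 215, 212, 213, 215, 213, 213, 218, 216, 212, 211, 214, 213, 215, 212, 218, 213, 212, 217, 213, 213, 213, 213, 214, 214, 215, 214, 212, 216, 212, 217, 217, 216, 220, 217, 216, 215, 218, 214, 216, 218, 217, 216, 219, 216, 220, 216, 219, 219, 218, 220, 218, 218, 219, 217, 218, 216, 218, 217, 218, 217, 215, 219, 216, 214, 217, 218, 217, 215, 219, 215, 216, 210, 204, 184, 120, 130, 134, 133, 128, 137, 135]
col [137, 135, 137, 135, 137, 133, 136, 132, 135, 140, 194, 227, 233, 236, 239, 238, 190, 149, 157, 161, 193, 211, 216, 212, 213, 219, 215, 214, 219, 213]
[ 0.47360545 -0.1389529   0.05607053]
```

```bash
python3 - <<'E'
import cv2
a=cv2.imread('pics/w5.png',0)
for r in(122,123): print(a[r,218:230].tolist(),a[r,276:290].tolist())
E
```

```text
[139, 142, 137, 135, 138, 137, 131, 165, 230, 231, 232, 231] [231, 229, 231, 231, 231, 231, 229, 232, 233, 220, 122, 129, 133, 134]
[139, 138, 136, 138, 140, 139, 137, 188, 227, 235, 238, 237] [235, 236, 237, 235, 235, 236, 237, 237, 229, 215, 138, 131, 135, 137]
```

Request:
step_arm([
  [[0,0.0005,0.002],[0,0,0],0.03],
  [[0,0.0005,0.003],[0,0,0],0.03],
  [[0,0.0005,0.003],[0,0,0],0.03],
  [[-0.003,0.0005,0.003],[0,0,0],0.03],
  [[-0.006,0.0005,0.003],[0,0,0],0.03],
  [[-0.009,0.0005,0.003],[0,0,0],0.03],
  [[-0.012,0.0005,0.003],[0,0,0],0.03],
  [[-0.0145,0.0005,0.003],[0,0,0],0.03],
  [[-0.0145,0.0005,0.003],[0,0,0],0.03],
  [[-0.0145,0.0005,0.003],[0,0,0],0.03],
])

```text
time_s: 7.95
position: [0.4773, -0.1519, 0.053]
tool_rot: [[-0.248, 0.969, -0.001], [0.969, 0.248, 0.003], [0.003, -0.001, -1.0]]
wrist_force: [-1.6, 7.4, -0.7]
width: 0.0397
grip_force: 40.0
```

```bash
python3 - <<'E'
from h import *
o=robot.get_obs();print(o['time_s'],o['position'],np.round(o['tool_rot'],4).tolist(),o['wrist_force'])
snap('wrist','w6')
a=cv2.imread('pics/w6.png',0)
print('col',a[100:150,260].tolist())
for r in(110,113,116): print(a[r,200:235].tolist(),a[r,270:310].tolist())
E
```

```text
7.95 [ 0.47734048 -0.15192993  0.05295329] [[-0.2481, 0.9687, -0.0015], [0.9687, 0.2481, 0.0031], [0.0033, -0.0007, -1.0]] [-1.58369531  7.36411932 -0.70154484]
col [228, 232, 229, 227, 229, 227, 229, 228, 229, 227, 229, 226, 228, 226, 226, 226, 226, 226, 215, 199, 178, 140, 137, 141, 141, 144, 151, 165, 157, 159, 189, 205, 207, 203, 205, 209, 209, 213, 210, 209, 208, 206, 209, 206, 206, 209, 206, 208, 205, 211]
[255, 255, 127, 215, 211, 208, 208, 206, 212, 215, 213, 210, 215, 212, 212, 216, 215, 216, 214, 207, 210, 215, 215, 217, 255, 255, 255, 255, 255, 255, 255, 255, 255, 255, 255] [228, 227, 228, 226, 226, 227, 225, 227, 226, 226, 223, 227, 225, 225, 208, 210, 147, 120, 128, 127, 131, 126, 130, 128, 128, 125, 124, 131, 128, 130, 125, 128, 125, 122, 125, 122, 123, 123, 126, 128]
[255, 255, 255, 140, 127, 135, 214, 207, 212, 215, 217, 212, 216, 216, 215, 215, 217, 214, 212, 212, 206, 209, 211, 217, 255, 255, 255, 255, 255, 255, 255, 255, 222, 243, 255] [225, 228, 224, 227, 224, 226, 224, 222, 227, 223, 223, 226, 224, 222, 210, 209, 129, 124, 131, 134, 129, 129, 129, 127, 130, 130, 124, 128, 127, 127, 130, 130, 126, 126, 125, 121, 123, 126, 127, 125]
[255, 255, 255, 151, 128, 142, 208, 201, 207, 211, 223, 220, 218, 215, 216, 219, 127, 134, 131, 138, 206, 206, 205, 195, 211, 218, 224, 225, 222, 246, 255, 224, 226, 230, 229] [224, 222, 223, 223, 226, 222, 222, 223, 221, 221, 223, 222, 220, 219, 210, 207, 129, 119, 129, 127, 129, 124, 127, 127, 126, 123, 127, 129, 130, 130, 128, 129, 124, 125, 125, 123, 125, 121, 123, 128]
```

Request:
step_arm([
  [[0,0.0002,0.002],[0,0,0],0.03],
  [[0,0.0002,0.004],[0,0,0],0.03],
  [[0,0.0002,0.006],[0,0,0],0.03],
  [[0,0.0002,0.008],[0,0,0],0.03],
  [[0,0.0002,0.01],[0,0,0],0.03],
  [[0,0.0002,0.012],[0,0,0],0.03],
  [[0,0.0002,0.012],[0,0,0],0.03],
])

```text
time_s: 8.58
position: [0.4777, -0.1518, 0.0409]
tool_rot: [[-0.248, 0.969, -0.001], [0.969, 0.248, 0.003], [0.003, -0.0, -1.0]]
wrist_force: [-0.5, 7.0, -2.0]
width: 0.0401
grip_force: 40.0
```

Request:
step_arm([
  [[0,0.0003,0.002],[0,0,0],0.03],
  [[0,0.0003,0.004],[0,0,0],0.03],
  [[0,0.0003,0.006],[0,0,0],0.03],
  [[0,0.0003,0.008],[0,0,0],0.03],
  [[0,0.0003,0.01],[0,0,0],0.03],
  [[0,0.0003,0.01],[0,0,0],0.03],
])

```text
time_s: 9.08
position: [0.4783, -0.152, 0.035]
tool_rot: [[-0.248, 0.969, -0.003], [0.969, 0.248, 0.003], [0.004, -0.002, -1.0]]
wrist_force: [-13.9, 12.3, 25.9]
width: 0.04
grip_force: 40.0
```

Request:
step_arm([
  [[0.001,0,-0.003],[0,0,0],0.03],
  [[0.002,0,-0.003],[0,0,0],0.03],
  [[0.003,0,-0.003],[0,0,0],0.03],
  [[0.003,0,-0.003],[0,0,0],0.03],
])

```text
time_s: 9.42
position: [0.4777, -0.15, 0.035]
tool_rot: [[-0.249, 0.969, -0.0], [0.969, 0.249, 0.0], [0.0, -0.0, -1.0]]
wrist_force: [-4.8, 4.0, 5.5]
width: 0.0398
grip_force: 40.0
```

Request:
step_arm([
  [[0,0,0],[0,0,0],0.044],
  [[0,0,0],[0,0,0],0.048],
  [[0,0,0],[0,0,0],0.052],
  [[0,0,0],[0,0,0],0.056],
  [[0,0,0],[0,0,0],0.06],
])

```text
time_s: 9.83
position: [0.4778, -0.1502, 0.0342]
tool_rot: [[-0.249, 0.969, 0.001], [0.969, 0.249, -0.001], [-0.001, 0.0, -1.0]]
wrist_force: [0.3, 0.7, -0.2]
width: 0.0578
grip_force: 0.0
```

```bash
python3 - <<'E'
from h import *
snap('side','d7');snap('wrist','w7')
a=cv2.imread('pics/w7.png')[60:260,150:360]; a=cv2.resize(a,(420,400),interpolation=cv2.INTER_CUBIC)
b=cv2.imread('pics/d7.png')[135:200,255:325]; b=cv2.resize(b,(380,353),interpolation=cv2.INTER_CUBIC)
c=np.zeros((400,800,3),np.uint8); c[:,:420]=a; c[:353,420:]=b
cv2.imwrite('pics/c7.png',c)
E
```

```text
(no output)
```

View pics/c7.png

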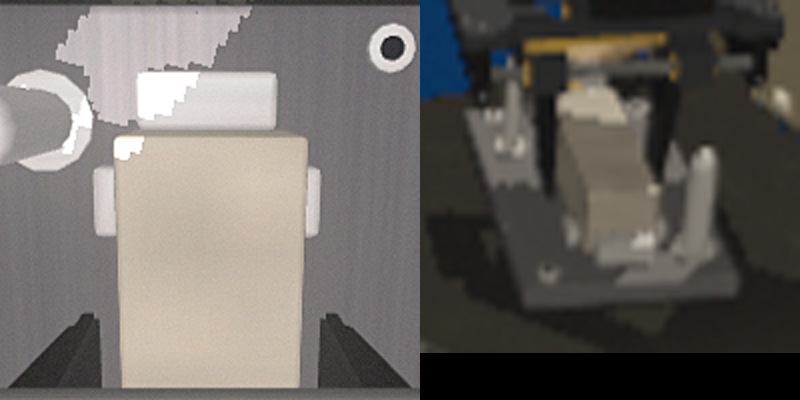

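Request:
step_arm([
  [[0,0,-0.02],[0,0,0],0.06],
  [[0,0,-0.05],[0,0,0],0.06],
  [[0,0,-0.09],[0,0,0],0.06],
  [[0,0,-0.13],[0,0,0],0.06],
  [[0.03,0.009,-0.16],[0,0,4],0.06],
  [[0.07,0.02,-0.166],[0,0,9],0.06],
  [[0.11,0.032,-0.166],[0,0,13],0.06],
  [[0.15,0.044,-0.166],[0,0,17],0.06],
  [[0.19,0.055,-0.166],[0,0,21],0.06],
  [[0.23,0.067,-0.166],[0,0,25],0.06],
])

```text
time_s: 10.77
position: [0.4848, 0.0897, 0.2005]
tool_rot: [[0.187, 0.982, 0.001], [0.982, -0.187, -0.0], [0.0, 0.001, -1.0]]
wrist_force: [1.3, 0.3, -0.9]
width: 0.0601
grip_force: 0.0
```

Request:
step_arm([
  [[0.03,-0.005,0],[0,0,2],0.06],
  [[0.06,-0.009,0],[0,0,4],0.06],
  [[0.07,-0.011,0],[0,0,5.3],0.06],
  [[0.07,-0.011,0],[0,0,5.3],0.06],
  [[0.07,-0.011,0],[0,0,5.3],0.06],
  [[0.07,-0.011,0],[0,0,5.3],0.06],
  [[0.07,-0.011,0],[0,0,5.3],0.06],
  [[0.07,-0.011,0],[0,0,5.3],0.06],
  [[0.07,-0.011,0],[0,0,5.3],0.06],
  [[0.07,-0.011,0],[0,0,5.3],0.06],
])

```text
time_s: 11.6
position: [0.4872, 0.158, 0.2002]
tool_rot: [[0.275, 0.962, 0.0], [0.962, -0.275, -0.0], [0.0, 0.0, -1.0]]
wrist_force: [-0.0, 0.2, 0.0]
width: 0.0598
grip_force: 0.0
```

```bash
python3 - <<'E'
from h import *
from fit import T
o=robot.get_obs();print(o['time_s'],o['position'],np.round(o['tool_rot'],4).tolist())
snap('wrist','w8'); a=cv2.imread('pics/w8.png')[60:255,130:380]; cv2.imwrite('pics/w8c.png',cv2.resize(a,None,fx=3,fy=3,interpolation=cv2.INTER_CUBIC))
p=[.4869,.1626,1.2887]
for P in [(62,42,8),(-62,-42,8),(78,56,8),(78,-56,8),(-42,0,46),(42,0,46)]: print(P,(np.array(px('w8',T(p,P)))-[130,60])*3)
E
```

```text
11.6 [0.48721109 0.15804142 0.20015648] [[0.2748, 0.9615, 0.0001], [0.9615, -0.2748, -0.0], [0.0, 0.0001, -1.0]]
(62, 42, 8) [245.61955273 153.85107623]
(-62, -42, 8) [482.25408594 501.19482025]
(78, 56, 8) [202.74298946 104.68456176]
(78, -56, 8) [535.93429296 105.97415119]
(-42, 0, 46) [367.80880772 480.99968369]
(42, 0, 46) [368.49029541 220.52529167]
```

View pics/w8c.png

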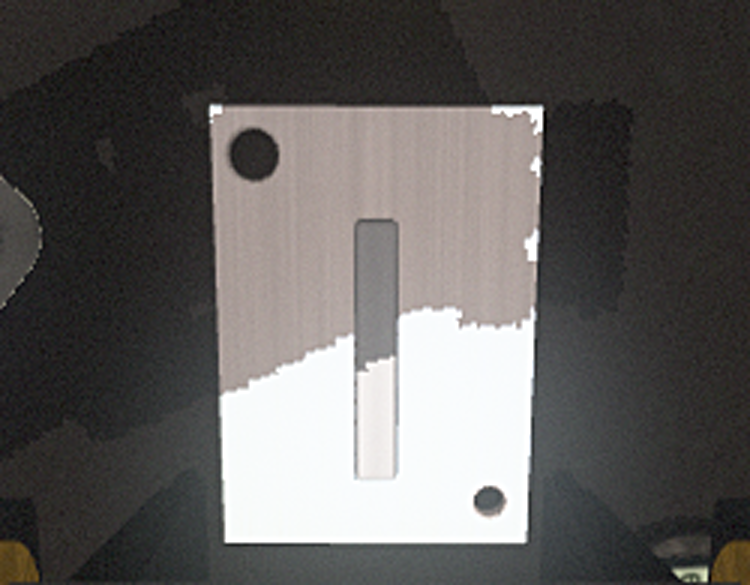

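```bash
python3 - <<'E'
from w import *
from scipy.optimize import least_squares
o=robot.get_obs();C=lambda u,v:(130+u/3,60+v/3)
pts=[((62,42,8),(254,155)),((-62,-42,8),(490,501)),((78,56,8),(210,105)),((78,-56,8),(543,105)),((-78,56,8),(225,543)),((-78,-56,8),(526,543)),((42,0,46),(376.5,219)),((-42,0,46),(377,479))]
L=np.array([p[:2] for p,_ in pts])/1000
for s in(1,.982):
  M=np.array([tool('w8',*C(*q),p[2]/1000,o,s)[:2] for p,q in pts])
  # tool frame: x same, y mirrored
  f=lambda q:(np.c_[q[0]+np.cos(q[2])*L[:,0]-np.sin(q[2])*L[:,1], q[1]-(np.sin(q[2])*L[:,0]+np.cos(q[2])*L[:,1])]-M).ravel()
  r=least_squares(f,[0,0,0]);print(s,r.x.round(4),(1000*r.fun).round(1))
E
```

```text
1 [ 0.0042  0.0011 -0.001 ] [ 0.2 -0.3  0.  -0.  -0.1  0.  -0.2  0.1  0.6  0.2  0.5  0.2 -0.4  0.1
 -0.7 -0.2]
0.982 [ 0.0045  0.0012 -0.001 ] [-0.9  0.4  1.1 -0.8 -1.4  0.9 -1.6 -0.9  2.   1.3  1.8 -0.9 -1.1  0.1
  0.1 -0.2]
```

```bash
python3 - <<'E'
from fit import *
print(tri(D8(505,362),S8(367,377)),tri(D8(635,320),S8(573,432)),tri(D8(605,455),S8(275,485)))
E
```

```text
[0.386 0.221 0.085] [0.173 0.088 0.089] [0.273 0.392 0.091]
```

Request:
step_arm([
  [[0.0042,0.001,0.03],[0,0,0],0.06],
  [[0.0042,0.001,0.06],[0,0,0],0.06],
  [[0.0042,0.001,0.08],[0,0,0],0.05],
  [[0.0042,0.001,0.08],[0,0,0],0.05],
  [[0.0042,0.001,0.08],[0,0,0],0.05],
])

```text
time_s: 12.07
position: [0.4884, 0.1621, 0.1192]
tool_rot: [[0.274, 0.962, -0.003], [0.962, -0.274, -0.001], [-0.001, -0.002, -1.0]]
wrist_force: [-0.5, -0.6, 0.0]
width: 0.0507
grip_force: 0.0
```

Request:
step_arm([
  [[0,0,0.03],[0,0,0],0.045],
  [[0,0,0.06],[0,0,0],0.045],
  [[0,0,0.08],[0,0,0],0.045],
  [[0,0,0.088],[0,0,0],0.045],
  [[0,0,0.088],[0,0,0],0.045],
  [[0,0,0.088],[0,0,0],0.045],
  [[0,0,0.088],[0,0,0],0.045],
  [[0,0,0.088],[0,0,0],0.045],
])

```text
time_s: 12.73
position: [0.491, 0.1628, 0.0345]
tool_rot: [[0.274, 0.962, 0.004], [0.962, -0.274, 0.001], [0.002, 0.004, -1.0]]
wrist_force: [0.1, 0.3, -0.1]
width: 0.0449
grip_force: 0.0
```

Request:
step_arm([
  [[0,0,0],[0,0,0],0.03],
  [[0,0,0],[0,0,0],0.02],
  [[0,0,0],[0,0,0],0.01],
  [[0,0,0],[0,0,0],0.005],
  [[0,0,0],[0,0,0],0.005],
  [[0,0,0],[0,0,0],0.005],
], force=50)

```text
time_s: 13.23
position: [0.4891, 0.1625, 0.0322]
tool_rot: [[0.274, 0.962, -0.0], [0.962, -0.274, 0.0], [-0.0, -0.0, -1.0]]
wrist_force: [-0.3, -0.3, 0.5]
width: 0.0138
grip_force: 50.0
```

Request:
step_arm([
  [[0,0,-0.005],[0,0,0],0.005],
  [[0,0,-0.015],[0,0,0],0.005],
  [[0,0,-0.035],[0,0,0],0.005],
  [[0,0,-0.06],[0,0,0],0.005],
  [[0,0,-0.085],[0,0,0],0.005],
  [[0,0,-0.11],[0,0,0],0.005],
  [[0,0,-0.128],[0,0,0],0.005],
  [[0,0,-0.138],[0,0,0],0.005],
  [[0,0,-0.138],[0,0,0],0.005],
])

```text
time_s: 13.98
position: [0.4906, 0.1628, 0.1731]
tool_rot: [[0.274, 0.962, 0.005], [0.962, -0.274, 0.001], [0.002, 0.004, -1.0]]
wrist_force: [1.6, -0.2, -5.5]
width: 0.0136
grip_force: 50.0
```

Request:
step_arm([
  [[-0.01,0.003,0],[0,0,-1],0.005],
  [[-0.03,0.008,0],[0,0,-3],0.005],
  [[-0.065,0.016,0],[0,0,-6.5],0.005],
  [[-0.105,0.026,0],[0,0,-10.5],0.005],
  [[-0.145,0.036,0],[0,0,-14.5],0.005],
  [[-0.185,0.046,0],[0,0,-18.5],0.005],
  [[-0.22,0.055,0],[0,0,-22],0.005],
  [[-0.255,0.063,0],[0,0,-25.5],0.005],
  [[-0.28,0.069,0],[0,0,-28],0.005],
  [[-0.297,0.073,0],[0,0,-29.7],0.005],
])

```text
time_s: 14.82
position: [0.4765, -0.1454, 0.1679]
tool_rot: [[-0.238, 0.971, -0.003], [0.971, 0.238, 0.001], [0.001, -0.003, -1.0]]
wrist_force: [-0.4, 0.4, -5.5]
width: 0.0137
grip_force: 50.0
```

Request:
step_arm([
  [[-0.004,0.001,0],[0,0,-0.4],0.005],
  [[-0.0075,0.0016,0],[0,0,-0.7],0.005],
  [[-0.0075,0.0016,0],[0,0,-0.7],0.005],
  [[-0.0075,0.0016,0],[0,0,-0.7],0.005],
  [[-0.0075,0.0016,0],[0,0,-0.7],0.005],
  [[-0.0075,0.0016,0],[0,0,-0.7],0.005],
  [[-0.0075,0.0016,0],[0,0,-0.7],0.005],
  [[-0.0075,0.0016,0],[0,0,-0.7],0.005],
])

```text
time_s: 15.48
position: [0.4815, -0.1496, 0.1702]
tool_rot: [[-0.251, 0.968, 0.0], [0.968, 0.251, -0.0], [-0.0, 0.0, -1.0]]
wrist_force: [0.8, -1.1, -5.2]
width: 0.0135
grip_force: 50.0
```

```bash
python3 - <<'E'
from h import *
o=robot.get_obs();print(o['time_s'],o['position'],np.round(o['tool_rot'],4).tolist(),o['wrist_force'],o['torque'])
snap('wrist','w9');snap('side','d9'); a=cv2.imread('pics/w9.png')[20:255,120:400]; cv2.imwrite('pics/w9c.png',cv2.resize(a,None,fx=2.5,fy=2.5,interpolation=cv2.INTER_CUBIC))
E
```

```text
15.4833 [ 0.48154978 -0.14959319  0.17018798] [[-0.2514, 0.9679, 0.0001], [0.9679, 0.2514, -0.0], [-0.0001, 0.0001, -1.0]] [ 0.83046625 -1.10471128 -5.24581258] [-0.07814039  0.07779937 -0.03274662]
```

View pics/w9c.png

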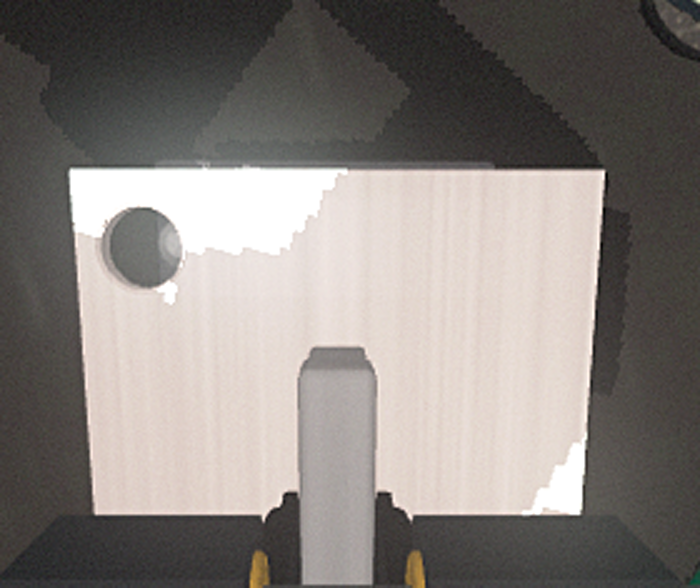

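```bash
python3 - <<'E'
from w import *
o=robot.get_obs();C=lambda u,v:(120+u/2.5,20+v/2.5)
for n,u,v,z in [('hole',143,248,.146),('c1',70,168,.146),('c2',606,170,.146),('dowel',172,245,.08)]: print(n,tool('w9',*C(u,v),z,o,1.))
# dowel tip / hole detail
a=cv2.imread('pics/w9.png',0)[100:140,158:198]
for r in a[2:38:2]: print(' '.join('%3d'%x for x in r))
E
```

```text
hole [ 0.0616 -0.0414  0.0242]
c1 [ 0.0779 -0.0558  0.0242]
c2 [0.0776 0.0565 0.0242]
dowel [ 0.0613 -0.0478  0.0902]
255 255 255 255 255 255 255 255 255 255 252 254 254 254 255 255 247 221 250 246 248 255 254 254 255 255 255 255 255 255 255 255 255 255 255 255 255 255 255 255
255 255 255 255 255 255 255 253 254 254 211 146 144 157 125 108 111 114 117 118 115 109 105  97 129 206 255 255 255 255 255 255 255 255 255 255 255 255 255 255
255 255 255 255 255 253 254 239 144 148 148 123 112 118 112 119 117 117 119 125 117 121 121 121 119 128 126 124 210 255 255 255 255 255 255 255 255 255 255 255
255 255 255 252 177 244 145 153 156 123 112 119 112 116 115 117 117 116 121 122 118 120 119 120 118 133 134 136 129 134 223 255 255 255 255 255 255 255 255 255
255 255 251 209 201 147 148 151 100 109 115 114 115 117 112 118 117 118 118 116 117 119 123 120 116 134 135 138 156 172 166 177 252 255 255 255 255 255 255 255
255 251 255 237 142 153 154 105 113 111 114 115 116 115 114 111 119 115 116 119 121 121 122 125 117 130 150 168 172 168 176 170 173 236 255 255 255 255 255 255
255 253 239 132 152 15
[... 1197 characters left out ...]
 119 130 136 131 136 131 129 163 219 218 228 229 225 226 223
218 222 223 224 211 204 205 190 164 160 166 124 108 106 110 109 112 112 108 119 111 112 117 116 117 113 127 130 131 126 136 180 209 222 227 226 226 227 225 225
213 221 221 221 222 221 207 214 210 190 168 164 166 134 110 100 103 103 111 108 111 108 106 114 115 110 122 114 169 239 208 206 225 220 226 225 225 228 226 222
222 217 221 221 220 217 221 220 224 212 212 212 198 183 175 176 173 152 123 116 123 107 118 136 144 179 239 255 255 255 255 255 251 218 223 224 226 226 222 224
216 218 219 219 217 219 214 220 222 223 226 224 214 214 212 213 212 215 218 217 218 218 217 212 216 255 255 255 255 255 255 255 255 219 221 225 224 224 225 224
```

Request:
step_arm([
  [[0,-0.0044,0.01],[0,0,0],0.005],
  [[0,-0.0044,0.03],[0,0,0],0.005],
  [[0,-0.0044,0.045],[0,0,0],0.005],
  [[0,-0.0044,0.053],[0,0,0],0.005],
  [[0,-0.0044,0.053],[0,0,0],0.005],
  [[0,-0.0044,0.053],[0,0,0],0.005],
  [[0,-0.0044,0.053],[0,0,0],0.005],
  [[0,-0.0044,0.053],[0,0,0],0.005],
  [[0,-0.0044,0.053],[0,0,0],0.005],
  [[0,-0.0044,0.053],[0,0,0],0.005],
])

```text
time_s: 16.42
position: [0.4778, -0.1514, 0.118]
tool_rot: [[-0.251, 0.968, 0.002], [0.968, 0.251, -0.001], [-0.001, 0.001, -1.0]]
wrist_force: [0.3, 0.2, -5.1]
width: 0.0137
grip_force: 50.0
```

```bash
python3 - <<'E'
from w import *
o=robot.get_obs();print(o['time_s'],o['position'],np.round(o['tool_rot'],4).tolist(),o['wrist_force'])
snap('wrist','w10');snap('side','d10')
a=cv2.imread('pics/w10.png',0)[98:142,154:200]
for r in a[::2]: print(' '.join('%3d'%x for x in r))
E
```

```text
16.4167 [ 0.47775958 -0.15144903  0.118039  ] [[-0.2506, 0.9681, 0.0015], [0.9681, 0.2506, -0.0007], [-0.001, 0.0013, -1.0]] [ 0.25661399  0.2168117  -5.11854666]
255 255 255 255 255 255 255 255 255 255 255 255 255 255 255 255 255 255 255 255 255 255 255 255 255 255 255 255 255 255 255 255 255 255 255 255 255 255 255 255 255 255 255 255 255 255
255 255 255 255 255 255 255 255 255 255 255 255 255 255 255 255 255 255 255 255 255 255 255 255 255 255 255 255 255 255 255 255 255 255 255 255 255 255 255 255 255 255 255 255 255 255
255 255 255 255 255 255 255 255 255 255 255 255 255 255 254 255 255 255 255 255 254 245 254 254 255 255 255 255 255 255 255 255 255 255 255 255 255 255 255 255 255 255 255 255 255 255
255 255 255 255 255 255 255 255 255 255 255 255 255 255 236 170 174 180 132 126 139 141 143 143 147 152 147 156 202 241 255 255 255 255 255 255 255 255 255 255 255 255 255 255 255 255
255 255 255 255 255 255 255 255 255 255 255 233 167 172 173 137 116 122 121 128 143 147 157 197 204 209 214 215 220 212 204 202 245 255 255 255 255 255 255 255 255 255 255 255 255 255
255 255 255 255 2
[... 2410 characters left out ...]
 234 231 236 237 231 230 231 225 207 198 196 194 176 152 141 145 143 144 147 156 219 253 255 255 230 238 238 237 236 239 239 241 240 240 237 240 239
234 232 230 233 233 234 236 236 234 233 231 233 238 239 237 236 231 231 231 229 231 236 235 234 236 237 232 230 229 235 255 255 255 236 237 239 236 236 239 241 239 239 238 238 237 240
232 231 231 230 233 234 236 236 234 233 232 234 238 238 236 237 237 236 236 236 237 237 240 239 237 236 238 235 235 235 236 236 238 235 237 236 235 235 239 240 238 239 238 237 237 238
235 233 232 231 232 232 234 235 232 234 231 231 236 238 237 237 235 235 237 236 234 234 237 237 237 235 237 236 232 231 234 236 232 234 235 235 232 235 236 235 237 238 237 237 235 237
```

```bash
python3 - <<'E'
from w import *
o=robot.get_obs();print(o['position'])
for n,u,v,z in [('hole',176.6,118.9,.094),('dowel',181.3,117,.08)]: print(n,tool('w10',u,v,z,o,1.))
E
```

```text
[ 0.47749763 -0.1513199   0.11763668]
hole [ 0.0613 -0.0415  0.0236]
dowel [ 0.0622 -0.0419  0.0376]
```

Request:
step_arm([
  [[0.0007,-0.0002,0.001],[0,0,0],0.005],
  [[0.0007,-0.0002,0.003],[0,0,0],0.005],
  [[0.0007,-0.0002,0.005],[0,0,0],0.005],
  [[0.0007,-0.0002,0.007],[0,0,0],0.005],
  [[0.0007,-0.0002,0.009],[0,0,0],0.005],
  [[0.0007,-0.0002,0.011],[0,0,0],0.005],
  [[0.0007,-0.0002,0.013],[0,0,0],0.005],
  [[0.0007,-0.0002,0.014],[0,0,0],0.005],
  [[0.0007,-0.0002,0.014],[0,0,0],0.005],
])

```text
time_s: 17.27
position: [0.4766, -0.1505, 0.1027]
tool_rot: [[-0.251, 0.968, -0.001], [0.968, 0.251, 0.0], [0.0, -0.001, -1.0]]
wrist_force: [-0.5, 0.0, -5.2]
width: 0.0137
grip_force: 50.0
```

Request:
step_arm([
  [[0,0,0.0015],[0,0,0],0.005],
  [[0,0,0.003],[0,0,0],0.005],
  [[0,0,0.0045],[0,0,0],0.005],
  [[0,0,0.006],[0,0,0],0.005],
  [[0,0,0.0075],[0,0,0],0.005],
  [[0,0,0.008],[0,0,0],0.005],
  [[0,0,0.008],[0,0,0],0.005],
])

```text
time_s: 17.85
position: [0.4767, -0.1505, 0.0949]
tool_rot: [[-0.251, 0.968, -0.0], [0.968, 0.251, 0.0], [0.0, -0.0, -1.0]]
wrist_force: [0.0, 0.7, -5.3]
width: 0.014
grip_force: 50.0
```

Request:
step_arm([
  [[0,0,0.0015],[0,0,0],0.005],
  [[0,0,0.003],[0,0,0],0.005],
  [[0,0,0.0045],[0,0,0],0.005],
  [[0,0,0.0055],[0,0,0],0.005],
  [[0,0,0.0065],[0,0,0],0.005],
  [[0,0,0.0075],[0,0,0],0.005],
  [[0,0,0.0075],[0,0,0],0.005],
])

```text
time_s: 18.43
position: [0.4767, -0.1505, 0.0874]
tool_rot: [[-0.251, 0.968, -0.0], [0.968, 0.251, 0.0], [0.0, -0.0, -1.0]]
wrist_force: [-1.2, -0.1, -4.7]
width: 0.0137
grip_force: 50.0
```

Request:
step_arm([
  [[0,0,0.0005],[0,0,0],0.005],
  [[0,0,0.001],[0,0,0],0.005],
  [[0,0,0.0015],[0,0,0],0.005],
  [[0,0,0.002],[0,0,0],0.005],
  [[0,0,0.002],[0,0,0],0.005],
])

```text
time_s: 18.85
position: [0.477, -0.1506, 0.0871]
tool_rot: [[-0.251, 0.968, -0.0], [0.968, 0.251, 0.0], [0.0, -0.0, -1.0]]
wrist_force: [-4.5, 3.2, 5.8]
width: 0.0135
grip_force: 50.0
```

Request:
step_arm([
  [[0,0,-0.001],[0,0,0],0.005],
  [[0,0,-0.001],[0,0,0],0.016],
  [[0,0,-0.001],[0,0,0],0.022],
  [[0,0,-0.001],[0,0,0],0.03],
  [[0,0,-0.001],[0,0,0],0.04],
  [[0,0,-0.001],[0,0,0],0.045],
  [[0,0,-0.001],[0,0,0],0.045],
])

```text
time_s: 19.43
position: [0.477, -0.1507, 0.0868]
tool_rot: [[-0.251, 0.968, 0.0], [0.968, 0.251, -0.0], [-0.0, 0.0, -1.0]]
wrist_force: [-0.5, -0.1, -0.2]
width: 0.0421
grip_force: 0.0
```

Request:
step_arm([
  [[0,0,-0.01],[0,0,0],0.045],
  [[0,0,-0.03],[0,0,0],0.045],
  [[0,0,-0.06],[0,0,0],0.045],
  [[0,0,-0.09],[0,0,0],0.045],
  [[0,0,-0.12],[0,0,0],0.045],
  [[0,0,-0.12],[0,0,0],0.045],
  [[0,0,-0.12],[0,0,0],0.045],
  [[0,0,-0.12],[0,0,0],0.045],
  [[0,0,-0.12],[0,0,0],0.045],
])

```text
time_s: 20.18
position: [0.476, -0.1502, 0.2052]
tool_rot: [[-0.251, 0.968, -0.002], [0.968, 0.251, 0.001], [0.002, -0.002, -1.0]]
wrist_force: [0.1, -0.0, -0.4]
width: 0.0451
grip_force: 0.0
```

```bash
python3 - <<'E'
from w import *
from fit import T
o=robot.get_obs();print(o['time_s'],o['position'],o['wrist_force'],o['width'])
snap('wrist','w11')
# expected platen top corner pixels if flat on bar, vs measured edges
c,s=.4775,-.1509
p=[c,s,np.radians(104.5)]
E=[px('w11',T(p,P)) for P in [(78,56,63),(78,-56,63),(-78,56,63),(-78,-56,63),(62,42,63),(-62,-42,63)]]
print(np.round(E,1).tolist())
g=cv2.imread('pics/w11.png',0)
print('top edge cols 200/300',[int(np.argmin(np.diff(g[60:140,k].astype(int))*-1)+60) for k in(200,240,280,310)])
for r in (120,150,180): print(r,g[r,160:200].tolist(),g[r,305:350].tolist())
E
```

```text
20.1833 [ 0.47598871 -0.15022297  0.20521259] [ 0.13415808 -0.03430421 -0.400859  ] 0.045081006339700254
[[191.8, 98.7], [321.0, 98.8], [198.7, 264.8], [313.6, 265.0], [208.6, 117.6], [299.7, 249.6]]
top edge cols 200/300 [98, 98, 98, 98]
120 [54, 57, 55, 55, 56, 63, 60, 60, 64, 55, 52, 57, 60, 55, 62, 61, 62, 55, 63, 57, 64, 61, 63, 66, 68, 64, 69, 65, 65, 66, 69, 58, 75, 220, 208, 204, 206, 209, 183, 107] [206, 203, 204, 209, 211, 209, 208, 205, 207, 206, 206, 206, 200, 210, 226, 63, 44, 49, 52, 54, 54, 52, 43, 51, 50, 69, 64, 62, 62, 51, 50, 46, 47, 49, 39, 44, 40, 46, 42, 46, 52, 47, 42, 43, 45]
150 [55, 62, 59, 55, 56, 63, 55, 61, 60, 60, 62, 66, 65, 59, 67, 66, 70, 64, 69, 71, 69, 69, 70, 74, 71, 67, 78, 71, 69, 76, 75, 78, 77, 76, 172, 210, 202, 200, 203, 205] [207, 206, 208, 209, 210, 207, 211, 208, 207, 210, 206, 203, 215, 228, 38, 62, 77, 71, 70, 76, 70, 57, 55, 69, 63, 71, 69, 53, 55, 61, 59, 55, 60, 55, 46, 50, 49, 48, 51, 43, 52, 48, 46, 52, 49]
180 [65, 64, 69, 68, 69, 74, 68, 72, 69, 72, 78, 68, 74, 69, 74, 76, 74, 78, 80, 79, 80, 85, 85, 84, 85, 89, 88, 87, 88, 92, 92, 93, 95, 91, 88, 150, 217, 212, 208, 210] [214, 218, 217, 214, 214, 219, 212, 215, 212, 210, 213, 230, 179, 85, 97, 92, 93, 95, 94, 92, 88, 86, 90, 90, 84, 87, 84, 81, 81, 80, 83, 78, 80, 76, 78, 77, 79, 74, 71, 77, 77, 71, 72, 70, 64]
```

```bash
python3 -c "
from rig import robot
print(robot.finish_job())"
```

```text
the job is handed in; nothing more can be done
None
```

I handed the job in at about 20 s on the robot's clock, and the judge returned no result. The bar looked seated against the end stop with the spring pressed. The platen sits level over both dowels at the expected height, and the arm is clear. I viewed 11 pictures, one over the limit of 10.

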